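# Open the hasped instrument chest and put the magnifier away

## Task

Put the hand magnifier away in the instrument chest: turn the red swivel staple in line with the hasp's slot, flip the hasp up off it and lay it right back on top of the lid, raise the lid until it stands open by itself, then gently lay the magnifier flat on the foam floor inside. Leave the lid open, and do not disturb the water sprayer, the core stub or the pen pot.

Things in the scene. Friction and masses are not known exactly. Their poses are not given: they have to be found in the camera images.
- chest: plywood instrument chest, fixed to the bench, 214 (its x) x 372 (its y) mm, walls 12 mm thick, 120 mm high. Origin: centre of its underside. +x points from front to back, z up; the front looks to the robot. Its -y end (102 mm) is a closed compartment with a fixed brown wooden top, 135 mm above the bench; a green lid of the same height covers the rest. A steel hasp crosses the seam.
- bay (a point): centre of the free floor inside the chest, on dark foam 30 mm above the bench, 36 mm to +y of the chest's origin. The bay is 190 mm along the chest's x and 216 mm along its y; walls reach 90 mm above the foam on three sides, a foam rack with pens, 75 mm high in all, stands along the +y end.
- staple (a joint): angle of the red swivel staple, rad, about the vertical: 0 = its wing lies along the hasp's slot, against its stop (the hasp can pass over it); it starts 0.9 to 1.57, anticlockwise of that seen from above, lying across the hasp and locking it down, and with it the lid. Stays where it is left; turning takes about 0.03 N m (1.5 N at the wing's end).
- staple_top (a point): top centre of the swivel staple, on its axis: a red wing 56 mm long, 13 mm wide, 18 mm tall (148 to 166 mm above the bench), 4 mm above the hasp strap. Its axis stands 30 mm to -x and 139 mm to -y of the chest's origin. At joint 0 the wing lies along the chest's y.
- hasp (a joint): hasp angle, rad: 0 lying level over the fixed top, pointing to the chest's -y; 1.57 upright; 3.08 laid back on the shut lid. Its stiff pin holds it near upright, otherwise it falls to the side it leans to. Lifting its end takes about 1 N.
- hasp_pin (a point): middle of the hasp's hinge pin, a 12 mm steel barrel along the chest's x, at the lid's -y edge; with the lid shut it is 142 mm above the bench, 30 mm to -x and 87 mm to -y of the chest's origin. It goes up with the lid.
- hasp_lip (a point): middle of the free end of the hasp, a steel strap 50 mm wide (chest's x), 4 mm thick, with a slot 20 x 70 mm round the staple. It runs level from its pin for 106 mm, then curls up at 45 degrees to this end, 117 mm from the pin and 11 mm above it. The chest's -y end wall stands 99 mm from the pin, so the last 18 mm stick out past it and can be lifted from underneath.
- lid (a joint): lid angle, rad: 0 shut, 1.57 upright, 1.75 at its stop, leaning back. Lifting it takes 3 to 7 N at the front edge. No spring and little friction: short of about 1.5 it falls shut, past that it falls back onto its stop and stays. It does not lift while the hasp is locked down.
- lid_hinge (a point): middle of the lid's hinge axis, at the top of the chest's back wall (107 mm to +x of the chest's origin, 120 mm above the bench); the axis runs along the chest's y.
- lid_edge (a point): middle of the lower front edge of the lid, a 15 mm panel, 239 mm from hinge to this edge, 269 mm wide along the chest's y. Shut, its underside is 120 mm above the bench and overhangs the front wall by 25 mm, so that it can be lifted from underneath.
- mag_grip (a point): middle of the handle of the black magnifier with yellow marks, which is 172 mm long and lies flat: 9 mm above its underside. The handle is 24 mm wide (y), 18 mm thick (z), and runs 55 mm from here to -x and 37 mm to +x; +x points to the glass. Its weight (1.2 to 2.2 N) centres about 30 mm to +x of here.
- mag_glass (a point): centre of the magnifier's round glass, 75 mm to +x of the handle's point and 9 mm above its underside; its rim is 84 mm across and 14 mm thick.
- sprayer_mid (a point): water sprayer, loose bystander standing near the hasp: white round bottle 64 mm across with a blue trigger head reaching 54 mm from the axis on one side, 191 mm tall; this point is on its axis 80 mm above its foot.
- stub_mid (a point): grey stub of drill core standing on end, loose bystander near the hasp: 48 mm across, 120 mm tall; this point is at its centre, 60 mm up.
- penpot: grey metal pot with pens, loose bystander beyond the magnifier: 76 mm across, 95 mm tall, pens to 145 mm; origin at the centre of its foot.
- magnifier: the whole magnifier; origin under its middle, +x to the glass (30 mm to +x of the handle's point).
Mind the look-alikes: they are no part of the job. There is more than one size of the magnifier; the job needs the smaller. What is shaped like the part that bears stub_mid but turquoise is not meant.

How it is judged:
By the outcome, as a careful person would: the job done as asked, in the order asked, and still so for the second after the job is handed in, with the robot touching nothing.
It also fails if it takes over 72 s, if anything falls off the work surface, if the arm or the gripper's body presses on something with over 40 N, if the wrist force passes 120 N, or if a joint passes its speed limit or range.

## Robot

A 7-joint arm with a two-finger parallel gripper is mounted at the origin on the work surface. World frame = base frame: x ahead of the robot, y to its left, z up, the work surface at z = 0. Lengths are in m, angles in degrees, forces in N, time in s.
With the tool pointing down it reaches from about 0.4 to 0.9 m from the base axis. Payload 5.6 kg.
Tool frame: the origin (TCP) lies midway between the tips of the shut fingers; the grasp point (between the pads) lies 19 mm behind it (r.grip_depth is the distance from the TCP to the grasp point, in m); z points along the fingers, y is the line along which they close (so a half turn about z gives the same grasp; the last joint's range is limited). The gripper opens to 92 mm and grips with 3 to 60 N. Pads are 20 mm wide; open, the fingers measure 128 mm over their backs; the gripper's body (75 mm by 189 mm) begins 69 mm behind the grasp point.
Start: joints at [65.203, 26.786, -0.665, 91.828, 0.344, 61.387, -3.226], TCP at [0.247, -0.601, 0.189] pointing down, gripper open.
Joint ranges: [-144.91, 144.91], [-17.63, 115.5], [-89.93, 88.59], [15.96, 139.68], [-74.01, 254.01], [8.47, 105.57], [-167.45, 167.45]. Speed limits (degrees/s): [147.25, 147.25, 180, 180, 180, 180, 180].

## Interface

Orientations are given as a 3x3 rotation matrix whose columns are the frame's x, y, z axes.
In Python, from cell import r gives the robot as it stands. The module is installed in compiled form; this text tells all that it offers.
- The arm moves only by the shell command python3 -m creep 'ROWS' [FORCE]. ROWS is JSON, a list that holds one entry, the list of rows, each a list of 5 numbers: the shift along the tool's x, y, z normalised to -1 to 1, where 1 is 30 cm, then the turn about the tool's z normalised to -1 to 1, where 1 is pi/4 rad, then the closure, from 0 (fully open) to 1 (shut). In form: [[[x, y, z, yaw, grip], ...]]. A call has exactly 10 rows; each row is the pose to reach, as a shift and turn from the pose commanded when the call began, along the tool's axes at that moment; what a row does not reach only later rows make up. A row lasts 1/8 s, in which the tool goes at most 62.5 mm and 10.7 degrees, less where a joint would pass 70% of its speed; a pose out of reach is approached as far as the arm can. A call with a number of a shift or a turn outside -1 to 1 is refused whole. A call with a gripper value outside its range is refused whole. The fingers move at their own pace and stop on an object; FORCE is the grip in N (left out, the last holds). Time passes only in rows, so rows that repeat a pose let the fingers close, or fill a call up. It gives the time, the measured TCP pose, the force, the opening and the grip force at its end, in the units of the state.
- r.state(): the state, without advancing time (a new reading comes with each control period).
- r.snapshot(name): name is "scene" or "top" or "wrist"; returns the picture (384x512x3 uint8, blue, green, red); there is no depth.
- r.camera_model(name): a dict with "fov_y" (degrees; the focal length in pixels is half the picture's height over the tangent of half this angle, whatever the lens; pixels are square), "cx", "cy" (the principal point, pixels), "rvec" (rotation vector, rad) and "tvec" (3), from world to camera coordinates, as OpenCV has them; the wrist camera has in their place "T_tool_cam" (4x4, takes a point from camera to tool coordinates, whose origin is the TCP and whose axes are the flange's). Camera axes: x right, y down, z forward; pixel columns grow to the right and rows downward; lengths in m; the calibration is good to about 2 mm. A picture is of the moment at which its call begins: read the wrist's pose just before it. camera_model takes no time and is no camera call.
- r.sign_off(): hands the job in; it is judged then, once.
The state is a dict: "time_s": time; "q": joint angles; "dq": joint speeds; "joint_torque": joint torques, N m; "eef_pos": TCP position; "eef_rot": TCP orientation; "ft_force": force on the tool from outside, world axes, zero at the start; "moment": the same for the moment, N m; "finger_gap": opening from 0.0 (shut) to 1.0 (fully open); "grip_force": force on a finger pad.
Only numpy, scipy, OpenCV 4.12 (cv2) and the standard library are available. Lean on these libraries where they do the work, as an engineer would, in place of code of your own. Each camera call takes 0.05 s, during which the arm holds its last target. There are 200 camera calls.

## Working session

There is one attempt and no reset: what is moved stays moved. The work goes in short steps, Python scripts to look and compute and a shell command to move; the robot and the scene stay as the last step left them, time stands still between calls to the robot, and variables do not carry over. Pictures are saved under pics/ and viewed, at most 10 in all, crops included, and the job is handed in when it is done.

```bash
mkdir -p pics
python3 - <<'E'
from cell import r
import cv2,numpy as np
for n in("scene","top"):
    cv2.imwrite(f"pics/{n}0.png",r.snapshot(n)); m=r.camera_model(n); print(n,m)
    R=cv2.Rodrigues(np.array(m["rvec"],float))[0]; print(-R.T@np.array(m["tvec"]).ravel())
print(r.camera_model("wrist")); s=r.state(); print(s["eef_pos"],s["eef_rot"],s["time_s"])
E
```

```text
scene {'fov_y': 51.666375872488096, 'cx': 253.9932319348736, 'cy': 195.93249921472352, 'rvec': array([ 1.89412445,  1.80611552, -0.61147149]), 'tvec': array([ 0.09013804, -0.36090078,  1.55763959])}
[ 1.21769945 -0.13412219  1.03142359]
top {'fov_y': 48.559831804335566, 'cx': 254.55294508072396, 'cy': 194.55048325009818, 'rvec': array([ 2.12615135, -2.15364133,  0.19958446]), 'tvec': array([-0.11221224,  0.52908289,  1.01751582])}
[ 0.34785581 -0.10077237  1.09393784]
{'fov_y': 59.65687356957352, 'cx': 255.00991671440946, 'cy': 195.32680963484242, 'T_tool_cam': array([[-8.09425547e-05, -9.66966796e-01, -2.54902353e-01,
         7.14114368e-02],
       [ 9.99999954e-01, -3.39319467e-06, -3.04671351e-04,
        -2.43654028e-04],
       [ 2.93742147e-04, -2.54902366e-01,  9.66966751e-01,
        -1.95386385e-01],
       [ 0.00000000e+00,  0.00000000e+00,  0.00000000e+00,
         1.00000000e+00]])}
[ 0.24673076 -0.60075495  0.18853959] [[ 9.25006115e-01  3.79951594e-01 -6.88767651e-04]
 [ 3.79952203e-01 -9.25005069e-01  1.39468519e-03]
 [-1.07200707e-04 -1.55179112e-03 -9.99998790e-01]] 0.1
```

View pics/scene0.png

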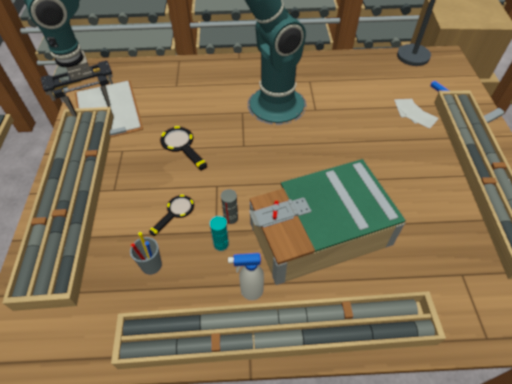

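View pics/top0.png

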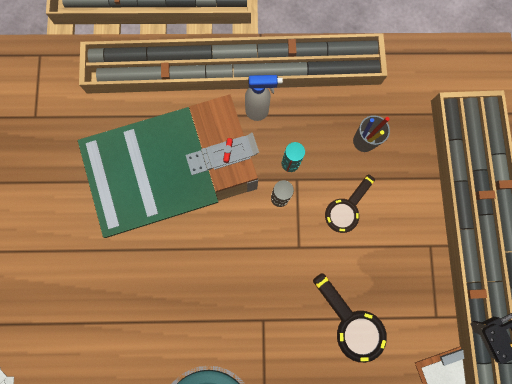

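The scene view shows the chest, with the small magnifier at (175,212) and the pen pot beyond it. The top view has the red staple at (228,150), lid corners about (79,142), (190,108), (217,203), (105,236), the grey stub at (282,193), the sprayer at (258,100) and the small magnifier at (342,214).

```bash
cat > h.py <<'E'
from cell import r
import cv2,numpy as np
def cam(n,s=None):
    m=r.camera_model(n); f=192/np.tan(np.radians(m["fov_y"]/2))
    if n=="wrist":
        T=np.eye(4);T[:3,:3]=s["eef_rot"];T[:3,3]=s["eef_pos"];C=T@m["T_tool_cam"]; R=C[:3,:3];o=C[:3,3]
    else:
        R=cv2.Rodrigues(np.array(m["rvec"],float))[0].T; o=-R@np.array(m["tvec"]).ravel()
    return f,m["cx"],m["cy"],R,o
def onto(c,px,z):
    f,cx,cy,R,o=c; d=R@np.array([(px[0]-cx)/f,(px[1]-cy)/f,1]); return o+d*(z-o[2])/d[2]
def proj(c,P):
    f,cx,cy,R,o=c; p=R.T@(np.array(P)-o); return p[:2]/p[2]*f+[cx,cy]
def blobs(img,lo,hi,amin=8):
    h=cv2.cvtColor(img,cv2.COLOR_BGR2HSV); m=cv2.inRange(h,lo,hi)
    cs=cv2.findContours(m,cv2.RETR_EXTERNAL,cv2.CHAIN_APPROX_NONE)[0]
    return [c for c in sorted(cs,key=cv2.contourArea,reverse=True) if cv2.contourArea(c)>=amin]
E
python3 - <<'E'
from h import *
im=cv2.imread("pics/top0.png");c=cam("top"); np.set_printoptions(precision=4,suppress=True)
g=blobs(im,(55,80,30),(85,255,200),2000)[0]
rc=cv2.minAreaRect(g);P=[onto(c,p,.135)[:2] for p in cv2.boxPoints(rc)];print("lid",rc,*P)
print([np.linalg.norm(P[i]-P[i-1]) for i in range(4)])
def mid(b): return b.reshape(-1,2).mean(0)
for b in blobs(im,(0,170,100),(6,255,255),6)[:6]: print("red",mid(b),cv2.contourArea(b),cv2.minAreaRect(b),onto(c,mid(b),.166))
for b in blobs(im,(22,150,120),(35,255,255),3)[:16]: print("yel",mid(b),cv2.contourArea(b),onto(c,mid(b),.015))
for b in blobs(im,(0,0,170),(179,60,255),300)[:10]: print("white",cv2.minEnclosingCircle(b),cv2.contourArea(b),onto(c,mid(b),.012))
for n,p,z in(("stub top",(283,187),.12),("turq top",(295,150),.12),("pot",(372,128),.095),("spray head",(263,82),.18),("spray foot",(257,112),.0),("tip end brown corners",(232,96),.135),("brown2",(257,181),.135)): print(n,onto(c,p,z))
E
```

```text
lid ((145.929931640625, 171.41265869140625), (100.40916442871094, 119.33466339111328), 73.0724868774414) [0.6439 0.2994] [0.7266 0.036 ] [ 0.4959 -0.0332] [0.4203 0.2218]
[np.float64(0.2366307061561643), np.float64(0.27608201917089153), np.float64(0.2408035309819362), np.float64(0.2658784061308731)]
red [226.3043 156.8261] 33.5 ((226.5, 157.0), (8.0, 5.0), 90.0) [ 0.5936 -0.0547  0.166 ]
red [229.0476 141.5238] 25.5 ((228.5, 141.5), (7.0, 5.0), 90.0) [ 0.6292 -0.061   0.166 ]
red [386.9 118.6] 10.0 ((387.0000305175781, 118.49998474121094), (3.535533905029297, 3.535533905029297), 45.0) [ 0.6802 -0.4229  0.166 ]
yel [322.0741 281.8148] 40.5 [ 0.3105 -0.2846  0.015 ]
yel [364.   358.65] 23.0 [ 0.1267 -0.3789  0.015 ]
yel [382.8333 343.9444] 19.0 [ 0.16   -0.4269  0.015 ]
yel [341.2632 336.6842] 17.5 [ 0.1786 -0.3261  0.015 ]
yel [368.1579 315.4211] 16.5 [ 0.2277 -0.395   0.015 ]
yel [369.     179.3889] 12.0 [ 0.5694 -0.4175  0.015 ]
yel [381.5 132. ] 10.0 [ 0.6973 -0.4585  0.015 ]
yel [356.9231 215.3077] 9.5 [ 0.476  -0.3809  0.015 ]
yel [328.4167 219.0833] 9.0 [ 0.4672 -0.3073  0.015 ]
[... 174 characters left out ...]
 898.0 [ 0.1789 -0.3765  0.012 ]
white ((100.5, 184.5), 44.32278060913086) 850.0 [0.5643 0.2735 0.012 ]
white ((140.0, 172.5), 44.05971908569336) 829.0 [0.5949 0.1763 0.012 ]
white ((409.0, 17.5), 33.064430236816406) 766.5 [ 1.0261 -0.5435  0.012 ]
white ((443.8333435058594, 373.1666564941406), 22.43641471862793) 765.0 [ 0.0913 -0.5756  0.012 ]
white ((341.5876159667969, 215.13401794433594), 11.76684856414795) 391.5 [ 0.477  -0.3427  0.012 ]
stub top [ 0.532  -0.1843  0.12  ]
turq top [ 0.6208 -0.215   0.12  ]
pot [ 0.6818 -0.4092  0.095 ]
spray head [ 0.7651 -0.1396  0.18  ]
spray foot [ 0.7614 -0.1296  0.    ]
tip end brown corners [ 0.7508 -0.0672  0.135 ]
brown2 [ 0.5439 -0.1235  0.135 ]
```

Run:
```python
import cv2
a=cv2.imread("pics/top0.png")[70:240,170:400]; b=cv2.imread("pics/scene0.png")[170:310,130:330]
cv2.imwrite("pics/c1.png",cv2.resize(a,None,fx=3.4,fy=3.4,interpolation=cv2.INTER_CUBIC))
```

```text
(no output)
```

View pics/c1.png

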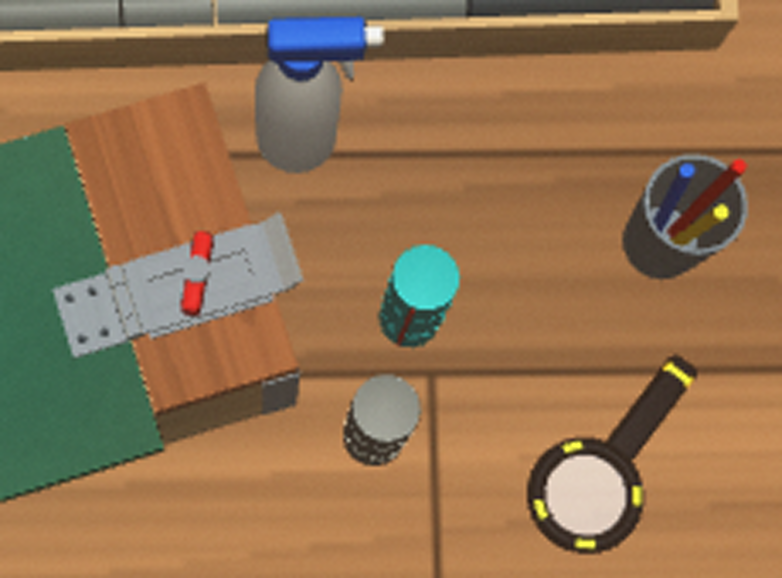

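Top crop: the staple wing lies across the strap with ends near (200,245) and (192,303) in the crop. That puts the joint at about 1.1 rad and the chest yaw at about 17.3°. The grey stub, sprayer and pen pot are clear of the chest, and the small magnifier's glass is at (585,495).

```bash
cat > go.py <<'E'
# usage: go.py x y z [tool-y angle deg] ; or chest coords with leading 'c'
import sys; from h import *
YAW=np.radians(17.3); EX=np.array([np.cos(YAW),np.sin(YAW),0]); EY=np.array([-EX[1],EX[0],0]); O=np.array([.5987,.085,0])
def chest(x,y,z): return O+EX*x+EY*y+[0,0,z]
def need(P,a=None):
    s=r.state(); R=np.array(s["eef_rot"]); d=R.T@(np.array(P)-s["eef_pos"])
    ya=np.degrees(np.arctan2(R[1,1],R[0,1])); t=0 if a is None else -((a-ya+90)%180-90)
    print("t",round(s["time_s"],2),"tool y",round(ya,1),"units",np.round(d/.3,3),"turn deg(tool)",round(t,1),"units",round(t/45,3),"target",np.round(P,4))
if __name__=="__main__":
    v=sys.argv[1:]; c=v[0]=='c'; v=[float(x) for x in v[c:]]
    need(chest(*v[:3]) if c else v[:3],*v[3:])
E
python3 go.py 0.369 -0.42 .27; python3 go.py 0.6114 -0.0565 .27 80
```

```text
t 0.1 tool y -67.7 units [ 0.606 -0.403 -0.271] turn deg(tool) 0 units 0.0 target [ 0.369 -0.42   0.27 ]
t 0.1 tool y -67.7 units [ 1.814 -1.217 -0.27 ] turn deg(tool) 32.3 units 0.718 target [ 0.6114 -0.0565  0.27  ]
```

```bash
python3 -m creep '[[[0.1,-0.06,-0.2,-0.1,0.3],[0.2,-0.12,-0.27,-0.25,0.3],[0.35,-0.22,-0.27,-0.4,0.3],[0.5,-0.33,-0.27,-0.55,0.3],[0.65,-0.43,-0.27,-0.7,0.3],[0.8,-0.53,-0.27,-0.85,0.3],[0.92,-0.62,-0.27,-1,0.3],[0.92,-0.62,-0.27,-1,0.3],[0.92,-0.62,-0.27,-1,0.3],[0.92,-0.62,-0.27,-1,0.3]]]' 15; python3 go.py 0.6114 -0.0565 .27 80
```

```text
time_s: 1.35
eef_pos: [0.4306, -0.3258, 0.2701]
eef_rot: [[0.388, 0.922, -0.001], [0.922, -0.388, -0.0], [-0.0, -0.001, -1.0]]
ft_force: [-0.9, -0.4, -0.4]
finger_gap: 0.697
grip_force: 0.0
t 1.35 tool y -22.8 units [ 1.061  0.207 -0.   ] turn deg(tool) 77.2 units 1.714 target [ 0.6114 -0.0565  0.27  ]
```

```bash
python3 -m creep '[[[0.1,0.02,0,-0.2,0.5],[0.25,0.05,0,-0.4,0.5],[0.4,0.08,0,-0.6,0.5],[0.55,0.11,0,-0.8,0.5],[0.7,0.14,0,-1,0.5],[0.8,0.16,0,-1,0.5],[0.8,0.16,0,-1,0.5],[0.8,0.16,0,-1,0.5],[0.8,0.16,0,-1,0.5],[0.8,0.16,0,-1,0.5]]]'
python3 - <<'E'
from h import *
from go import *
s=r.state(); im=r.snapshot("wrist"); cv2.imwrite("pics/w1.png",im); c=cam("wrist",s)
for b in blobs(im,(0,150,80),(8,255,255),20)[:4]:
    m=b.reshape(-1,2).mean(0); print(m,cv2.contourArea(b),onto(c,m,.166))
need([.6114,-.0565,.27],80)
E
```

```text
time_s: 2.6
eef_pos: [0.568, -0.1227, 0.2704]
eef_rot: [[-0.378, 0.926, -0.0], [0.926, 0.378, -0.001], [-0.0, -0.0, -1.0]]
ft_force: [-0.2, -0.4, 0.2]
finger_gap: 0.498
grip_force: 0.0
[313.07142857 129.57142857] 261.0 [ 0.59526504 -0.05464726  0.166     ]
[345.63265306 151.2244898 ] 207.5 [ 0.63023397 -0.06095403  0.166     ]
t 2.65 tool y 22.2 units [0.149 0.217 0.001] turn deg(tool) -57.8 units -1.284 target [ 0.6114 -0.0565  0.27  ]
```

View pics/w1.png

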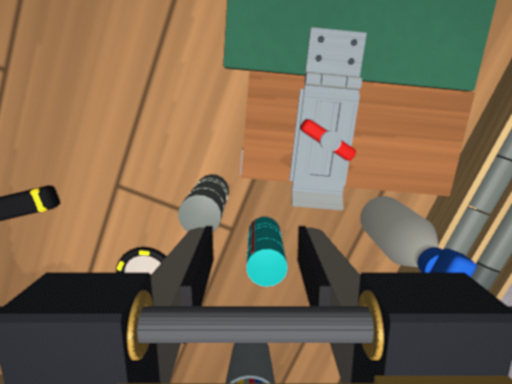

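The wrist view shows the staple at (330,140) with wing ends (305,125) and (353,155), agreeing with the first fix. The turquoise stub is below the hand and the sprayer stands to the right.

```bash
python3 -m creep '[[[0.05,0.07,0,-0.2,0.5],[0.1,0.14,0,-0.4,0.5],[0.144,0.22,0,-0.6,0.5],[0.144,0.22,0.1,-0.8,0.5],[0.144,0.22,0.2,-1,0.5],[0.144,0.22,0.3,-1,0.5],[0.144,0.22,0.3,-1,0.5],[0.144,0.22,0.3,-1,0.5],[0.144,0.22,0.3,-1,0.5],[0.144,0.22,0.3,-1,0.5]]]'; python3 go.py 0.6128 -0.0578 .152 80
```

```text
time_s: 3.9
eef_pos: [0.6136, -0.0564, 0.1815]
eef_rot: [[-0.923, 0.385, 0.002], [0.385, 0.923, -0.0], [-0.002, 0.0, -1.0]]
ft_force: [-1.2, -0.3, 0.0]
finger_gap: 0.501
grip_force: 0.0
t 3.9 tool y 67.3 units [ 0.001 -0.005  0.098] turn deg(tool) -12.7 units -0.282 target [ 0.6128 -0.0578  0.152 ]
```

```bash
python3 -m creep '[[[0,-0.005,0,-0.14,0.5],[0,-0.005,0,-0.28,0.5],[0,-0.005,0.05,-0.28,0.5],[0,-0.005,0.1,-0.28,0.5],[0,-0.005,0.1,-0.28,0.5],[0,-0.005,0.1,-0.28,0.8],[0,-0.005,0.1,-0.28,1],[0,-0.005,0.1,-0.28,1],[0,-0.005,0.1,-0.28,1],[0,-0.005,0.1,-0.28,1]]]' 12; python3 go.py 0.6128 -0.0578 .152 17.3
```

```text
time_s: 5.15
eef_pos: [0.6125, -0.0578, 0.1505]
eef_rot: [[-0.985, 0.175, 0.0], [0.175, 0.985, -0.0], [-0.0, -0.0, -1.0]]
ft_force: [0.1, 0.1, -0.2]
finger_gap: 0.004
grip_force: 0.0
t 5.15 tool y 79.9 units [-0.001  0.    -0.005] turn deg(tool) 62.6 units 1.392 target [ 0.6128 -0.0578  0.152 ]
```

Run:
```python
from h import *
a=r.snapshot("wrist");b=r.snapshot("scene")[150:300,200:350]
b=cv2.resize(b,(384,384),interpolation=cv2.INTER_CUBIC)
cv2.imwrite("pics/w2.png",cv2.resize(np.hstack([a,b]),(800,343)))
print(r.state()["finger_gap"],r.state()["grip_force"])
```

```text
0.0036590487972245644 0.0
```

View pics/w2.png

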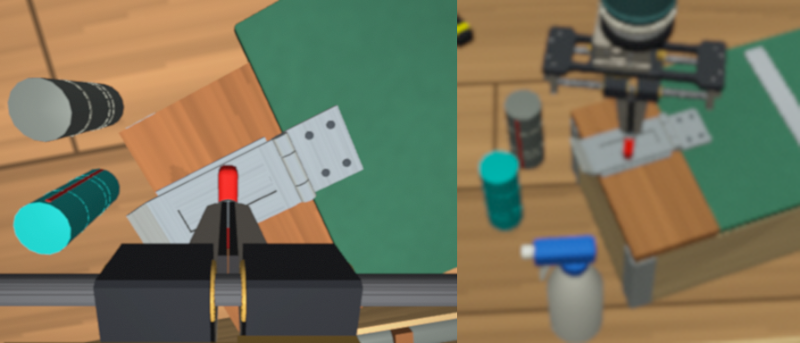

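The fingers straddle the wing at (228,200), though the gap reads shut. I'll try a turn.

```bash
python3 -m creep '[[[0,0,0.005,0.15,1],[0,0,0.005,0.3,1],[0,0,0.005,0.45,1],[0,0,0.005,0.6,1],[0,0,0.005,0.75,1],[0,0,0.005,0.9,1],[0,0,0.005,0.9,1],[0,0,0.005,0.9,1],[0,0,0.005,0.9,1],[0,0,0.005,0.9,1]]]' 12
python3 - <<'E'
from h import *
s=r.state(); im=r.snapshot("wrist"); cv2.imwrite("pics/w3.png",im); c=cam("wrist",s); print(s["moment"],s["finger_gap"],s["grip_force"])
im=r.snapshot("top"); c=cam("top")
for b in blobs(im,(0,150,80),(8,255,255),5)[:3]:
    m=b.reshape(-1,2).mean(0); print(m,cv2.contourArea(b),onto(c,m,.166))
E
```

```text
time_s: 6.5
eef_pos: [0.6124, -0.0578, 0.1488]
eef_rot: [[-0.635, 0.772, -0.0], [0.772, 0.635, 0.0], [0.0, -0.0, -1.0]]
ft_force: [0.8, 0.9, -0.9]
finger_gap: 0.005
grip_force: 0.0
[-0.01117606 -0.13719841 -0.00771616] 0.004516358881038559 0.0
[377.89795918 127.2244898 ] 77.5 [ 0.6597868  -0.40089943  0.166     ]
```

View pics/w3.png

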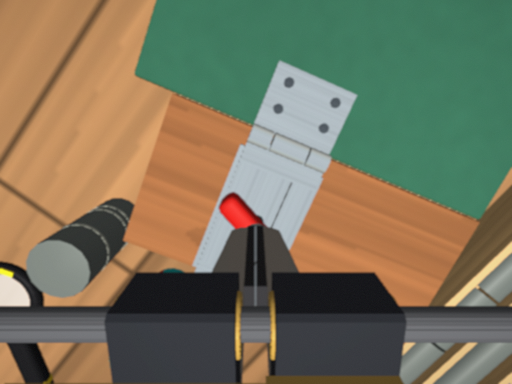

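The fingers turned but the wing, near (240,210), did not follow. I'll lift off, re-measure it, and push its end with the shut fingers instead.

```bash
python3 -m creep '[[[0,0,-0.1,0.9,1],[0,0,-0.15,0.9,1],[0.012,0.05,-0.15,0.9,1],[0.012,0.12,-0.15,0.9,1],[0.012,0.16,-0.15,0.9,1],[0.012,0.16,-0.15,0.9,1],[0.012,0.16,-0.15,0.9,1],[0.012,0.16,-0.15,0.9,1],[0.012,0.16,-0.15,0.9,1],[0.012,0.16,-0.15,0.9,1]]]' >/dev/null
python3 - <<'E'
from h import *
s=r.state(); im=r.snapshot("wrist"); c=cam("wrist",s); print(s["eef_pos"],s["eef_rot"][:,1])
im2=r.snapshot("top"); c2=cam("top")
for c,im in((c,im),(c2,im2)):
  for b in blobs(im,(0,150,80),(8,255,255),5)[:3]:
    m=b.reshape(-1,2).mean(0); print(m,cv2.contourArea(b),onto(c,m,.166))
E
```

```text
[ 0.64716278 -0.0247519   0.19396503] [ 9.99822213e-01 -1.88557076e-02  7.22449412e-05]
[196.296 247.944] 557.5 [ 0.60413156 -0.05017142  0.166     ]
[377.95918367 127.20408163] 80.5 [ 0.65983412 -0.40104303  0.166     ]
```

```bash
cat > wing.py <<'E'
from h import *
s=r.state(); im=r.snapshot("wrist"); c=cam("wrist",s); np.set_printoptions(precision=4,suppress=True)
print(s["eef_pos"],"tool y",np.degrees(np.arctan2(s["eef_rot"][1][1],s["eef_rot"][0][1])),"tipdir",proj(c,s["eef_pos"]))
h=cv2.cvtColor(im,cv2.COLOR_BGR2HSV); m=cv2.inRange(h,(0,150,80),(8,255,255))
for b in blobs(im,(0,150,80),(8,255,255),30)[:3]:
    P=[onto(c,p,.166)[:2] for p in cv2.boxPoints(cv2.minAreaRect(b))]; print(cv2.contourArea(b),*P)
    l=sorted([(np.linalg.norm(P[i]-P[i-1]),np.degrees(np.arctan2(*(P[i]-P[i-1])[::-1]))%180) for i in range(4)]); print(l)
E
python3 wing.py
```

```text
[ 0.6472 -0.0246  0.1939] tool y -1.0715552003306335 tipdir [255.5136 227.044 ]
550.0 [ 0.5851 -0.058 ] [ 0.5881 -0.042 ] [ 0.6238 -0.0469] [ 0.6214 -0.0631]
[(np.float64(0.016331516119232514), np.float64(79.482569215287)), (np.float64(0.016392836892008766), np.float64(81.65606236035632)), (np.float64(0.03601728841344268), np.float64(172.0769729580004)), (np.float64(0.03663619827833969), np.float64(171.95558469033463))]
```

```bash
python3 -m creep '[[[0,0,0.1,0,1],[0,0,0.147,0,1],[-0.05,0,0.147,0,1],[-0.08,0,0.147,0,1],[-0.11,0,0.147,0,1],[-0.14,0,0.147,0,1],[-0.17,0,0.147,0,1],[-0.2,0,0.147,0,1],[-0.2,-0.015,0.147,0,1],[-0.2,-0.027,0.147,0,1]]]'; python3 wing.py
```

```text
time_s: 9.25
eef_pos: [0.6376, -0.0839, 0.1497]
eef_rot: [[0.018, 1.0, -0.0], [1.0, -0.018, 0.0], [0.0, -0.0, -1.0]]
ft_force: [0.3, -0.0, 0.0]
finger_gap: 0.006
grip_force: 0.0
[ 0.6376 -0.0839  0.1497] tool y -1.04989510439578 tipdir [255.5134 227.0445]
741.5 [ 0.6149 -0.0628] [ 0.6177 -0.0495] [ 0.641 -0.054] [ 0.6385 -0.0675]
[(np.float64(0.013641857216057453), np.float64(77.7998271820229)), (np.float64(0.013720855633576154), np.float64(79.6538267596153)), (np.float64(0.023675490004340074), np.float64(168.9113998686696)), (np.float64(0.02411805476031411), np.float64(168.72036553464318))]
732.5 [ 0.5848 -0.0583] [ 0.5878 -0.0446] [ 0.6102 -0.0481] [ 0.6076 -0.0619]
[(np.float64(0.014024861621318557), np.float64(77.53681305982589)), (np.float64(0.014065961698141125), np.float64(79.31995073330614)), (np.float64(0.022661252762897235), np.float64(171.16441663932594)), (np.float64(0.023095974188954226), np.float64(171.01082459610973))]
```

Run:
```python
from h import *
a=r.snapshot("wrist")[60:300,120:400];b=r.snapshot("scene")[150:270,210:340]
a=cv2.resize(a,(466,400),interpolation=cv2.INTER_CUBIC);b=cv2.resize(b,(330,400),interpolation=cv2.INTER_CUBIC)
cv2.imwrite("pics/w4.png",np.hstack([a,b]))
```

```text
(no output)
```

View pics/w4.png

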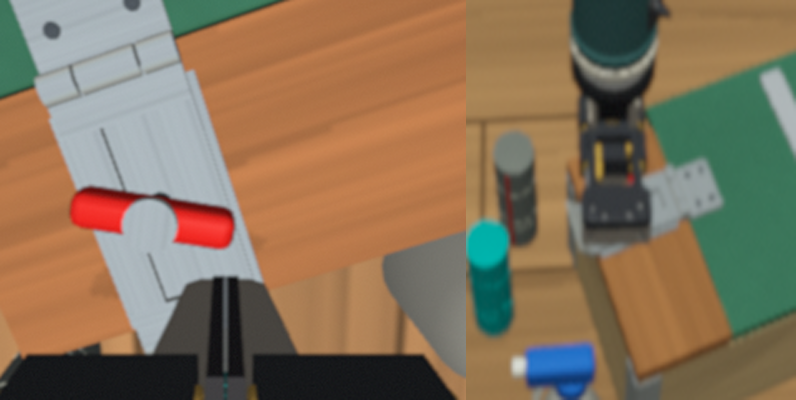

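The picture shows the tip beside the hub at (225,280) and the wing unmoved, with ends (75,205) and (230,230). I'll probe the tip's true height by touching down gently on the strap.

```bash
python3 -m creep '[[[0,0,0.01,0,1],[0,0,0.015,0,1],[0,0,0.02,0,1],[0,0,0.02,0,1],[0,0,0.025,0,1],[0,0,0.025,0,1],[0,0,0.03,0,1],[0,0,0.03,0,1],[0,0,0.03,0,1],[0,0,0.03,0,1]]]'
```

```text
time_s: 10.65
eef_pos: [0.6381, -0.0843, 0.1408]
eef_rot: [[0.019, 1.0, 0.0], [1.0, -0.019, -0.0], [-0.0, 0.0, -1.0]]
ft_force: [0.4, 0.0, 0.5]
finger_gap: 0.002
grip_force: 0.0
```

```bash
python3 -m creep '[[[0,0,0.008,0,1],[0,0,0.015,0,1],[0,0,0.02,0,1],[0,0,0.025,0,1],[0,0,0.03,0,1],[0,0,0.03,0,1],[0,0,0.03,0,1],[0,0,0.03,0,1],[0,0,0.03,0,1],[0,0,0.03,0,1]]]'
```

```text
time_s: 11.9
eef_pos: [0.638, -0.0843, 0.1318]
eef_rot: [[0.019, 1.0, 0.0], [1.0, -0.019, -0.0], [-0.0, 0.0, -1.0]]
ft_force: [0.6, -0.8, -0.5]
finger_gap: 0.006
grip_force: 0.0
```

```bash
python3 -m creep '[[[0,0,0.008,0,1],[0,0,0.015,0,1],[0,0,0.02,0,1],[0,0,0.025,0,1],[0,0,0.03,0,1],[0,0,0.03,0,1],[0,0,0.03,0,1],[0,0,0.03,0,1],[0,0,0.03,0,1],[0,0,0.03,0,1]]]'
```

```text
time_s: 13.15
eef_pos: [0.6381, -0.0843, 0.1228]
eef_rot: [[0.019, 1.0, 0.0], [1.0, -0.019, -0.0], [-0.0, 0.0, -1.0]]
ft_force: [-0.7, -0.2, 1.0]
finger_gap: 0.007
grip_force: 0.0
```

```bash
python3 - <<'E'
from h import *
a=r.snapshot("wrist")[100:290,160:350];b=r.snapshot("scene")[170:270,230:330]
a=cv2.resize(a,(400,400),interpolation=cv2.INTER_CUBIC);b=cv2.resize(b,(400,400),interpolation=cv2.INTER_CUBIC)
cv2.imwrite("pics/w5.png",np.hstack([a,b])); s=r.state(); print(s["joint_torque"],proj(cam("scene"),s["eef_pos"]))
E
python3 wing.py
```

```text
[-1.17224777e-04 -5.33567262e+01 -5.14481172e+00 -2.22661310e+01
 -5.36126713e-02  6.15833793e-03  1.67830694e-05] [266.13570739 225.0854107 ]
[ 0.638  -0.0844  0.1228] tool y -1.074410748412664 tipdir [255.5136 227.044 ]
1074.5 [ 0.6109 -0.062 ] [ 0.6142 -0.0481] [ 0.6411 -0.0536] [ 0.6384 -0.0677]
[(np.float64(0.014277701470967675), np.float64(76.83289308932517)), (np.float64(0.014395403984011923), np.float64(79.34400138534335)), (np.float64(0.0274671126754446), np.float64(168.39046105794895)), (np.float64(0.028095023522090094), np.float64(168.14373003068357))]
1034.0 [ 0.5848 -0.058 ] [ 0.5882 -0.044 ] [ 0.6118 -0.0479] [ 0.609  -0.0622]
[(np.float64(0.014463087404225304), np.float64(76.38938696870328)), (np.float64(0.014519938075640362), np.float64(78.58660507913234)), (np.float64(0.023943551762794495), np.float64(170.5122503234392)), (np.float64(0.024495626750149525), np.float64(170.31090962890124))]
```

View pics/w5.png

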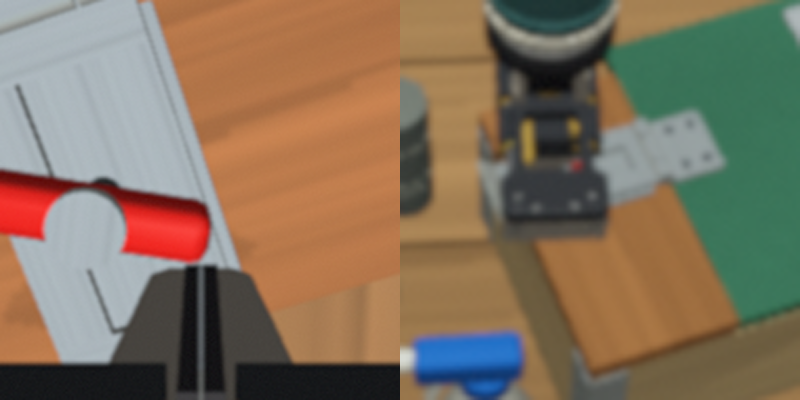

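The tip is drawn complete above the strap at (200,268), so the real tips sit about 2 to 3 cm higher than the reported TCP. I'll continue the touchdown to find the offset.

```bash
python3 -m creep '[[[0,0,0.005,0,1],[0,0,0.01,0,1],[0,0,0.012,0,1],[0,0,0.014,0,1],[0,0,0.016,0,1],[0,0,0.018,0,1],[0,0,0.02,0,1],[0,0,0.02,0,1],[0,0,0.02,0,1],[0,0,0.02,0,1]]]'|grep -E 'pos|force'
```

```text
eef_pos: [0.638, -0.0844, 0.1189]
ft_force: [-4.7, 0.1, 13.5]
grip_force: 6.5
```

Contact at reported z of about 0.119 on the strap (0.144), so the tips are about 25 mm above the TCP reading and I'll correct for that from here. Next I back off and push the wing.

```bash
python3 go.py c -.002 -.119 .165 17.3
```

```text
t 14.55 tool y -1.1 units [ 0.183 -0.023 -0.154] turn deg(tool) -18.4 units -0.408 target [ 0.6322 -0.0292  0.165 ]
```

```bash
sed -i 's/\[.5987,.085,0\]/[.5995,.0842,0]/' go.py; python3 -m creep '[[[0,0,-0.08,0,1],[0,0,-0.16,-0.1,1],[0.06,-0.01,-0.16,-0.3,1],[0.12,-0.02,-0.16,-0.4,1],[0.18,-0.02,-0.16,-0.4,1],[0.18,-0.02,-0.16,-0.4,1],[0.18,-0.02,-0.1,-0.4,1],[0.18,-0.02,-0.03,-0.4,1],[0.18,-0.02,-0.03,-0.4,1],[0.18,-0.02,-0.03,-0.4,1]]]'|grep -E 'pos|ft'; python3 go.py c -.004 -.139 .126 17.3;python3 go.py c -.008 -.157 .126 17.3;python3 go.py c -.014 -.157 .126 17.3
```

```text
eef_pos: [0.633, -0.0304, 0.1254]
ft_force: [0.3, -1.3, -0.2]
t 15.8 tool y 16.9 units [-0.065 -0.006 -0.002] turn deg(tool) -0.4 units -0.009 target [ 0.637  -0.0497  0.126 ]
t 15.8 tool y 16.9 units [-0.125 -0.019 -0.002] turn deg(tool) -0.4 units -0.009 target [ 0.6385 -0.0681  0.126 ]
t 15.8 tool y 16.9 units [-0.126 -0.039 -0.002] turn deg(tool) -0.4 units -0.009 target [ 0.6328 -0.0699  0.126 ]
```

```bash
python3 -m creep '[[[-0.03,0,0,0,1],[-0.06,-0.005,0,0,1],[-0.09,-0.01,0,0,1],[-0.12,-0.015,0,0,1],[-0.125,-0.025,0,0,1],[-0.125,-0.035,0,0,1],[-0.125,-0.043,0,0,1],[-0.125,-0.043,0,0,1],[-0.125,-0.043,0,0,1],[-0.125,-0.043,0,0,1]]]'|grep -E 'pos|ft'; python3 wing.py
```

```text
eef_pos: [0.638, -0.07, 0.1267]
ft_force: [17.7, 1.6, -9.2]
[ 0.638  -0.07    0.1267] tool y 16.948151587355216 tipdir [255.3905 227.1611]
1028.0 [ 0.599  -0.0312] [ 0.6106 -0.0276] [ 0.6166 -0.0492] [ 0.6046 -0.0529]
[(np.float64(0.012128491457498254), np.float64(16.815986823460946)), (np.float64(0.012576560391183473), np.float64(16.697555872367616)), (np.float64(0.022427390812197415), np.float64(104.55918783098657)), (np.float64(0.022440210103568416), np.float64(105.7049602688288))]
421.5 [ 0.61  -0.069] [ 0.6214 -0.0645] [ 0.6268 -0.0794] [ 0.615  -0.0839]
[(np.float64(0.012329130780148544), np.float64(21.31726409511347)), (np.float64(0.012632129622969706), np.float64(21.349400179875772)), (np.float64(0.015778993497711252), np.float64(109.85993789153102)), (np.float64(0.01579668308782449), np.float64(108.76188691636744))]
```

Staple is now at ~106°, along the chest's y and against its stop. Next I grip the hasp's end by its sides.

```bash
python3 go.py c -.030 -.198 .150 17.3
```

```text
t 17.1 tool y 16.9 units [-0.132 -0.068 -0.078] turn deg(tool) -0.4 units -0.008 target [ 0.6297 -0.1138  0.15  ]
```

```bash
python3 -m creep '[[[-0.125,-0.02,-0.05,0,1],[-0.125,-0.02,-0.13,0,0.8],[-0.125,-0.05,-0.15,0,0.5],[-0.13,-0.068,-0.15,0,0.24],[-0.13,-0.068,-0.15,0,0.24],[-0.13,-0.068,-0.1,0,0.24],[-0.13,-0.068,-0.04,0,0.24],[-0.13,-0.068,0.02,0,0.24],[-0.13,-0.068,0.055,0,0.24],[-0.13,-0.068,0.055,0,0.24]]]'|grep -vE 'rot|time'; python3 go.py c -.030 -.198 .109 17.3
```

```text
eef_pos: [0.6235, -0.1143, 0.1082]
ft_force: [1.3, -3.9, -3.2]
finger_gap: 0.762
grip_force: 1.6
t 18.35 tool y 16.9 units [-0.004  0.02  -0.003] turn deg(tool) -0.4 units -0.009 target [ 0.6297 -0.1138  0.109 ]
```

```bash
python3 -m creep '[[[0,0,0,0,0.24],[0,0,0,0,0.4],[0,0,0,0,0.6],[0,0,0,0,0.8],[0,0,0,0,0.8],[0,0,0,0,0.8],[0,0,0,0,0.8],[0,0,0,0,0.8],[0,0,0,0,0.8],[0,0,0,0,0.8]]]' 15|grep -vE 'rot'; python3 go.py c -.030 -.198 .109 17.3
```

```text
time_s: 19.6
eef_pos: [0.6298, -0.112, 0.1119]
ft_force: [11.9, -1.1, -1.8]
finger_gap: 0.539
grip_force: 15.0
t 19.6 tool y 17.0 units [-0.006 -0.002  0.01 ] turn deg(tool) -0.3 units -0.007 target [ 0.6297 -0.1138  0.109 ]
```

Gap × 92 mm is about 50 mm, so the strap is gripped. Now the arc up.

```bash
python3 -m creep '[[[0.002,0.015,-0.04,0,0.8],[0.013,0.015,-0.096,0,0.8],[0.035,0.015,-0.156,0,0.8],[0.067,0.015,-0.212,0,0.8],[0.108,0.015,-0.262,0,0.8],[0.158,0.015,-0.303,0,0.8],[0.214,0.015,-0.335,0,0.8],[0.274,0.015,-0.357,0,0.8],[0.338,0.015,-0.369,0,0.8],[0.383,0.015,-0.37,0,0.8]]]'|grep -vE 'rot'; python3 go.py c -.030 -.087 .223 17.3
```

```text
time_s: 20.85
eef_pos: [0.5945, 0.001, 0.2185]
ft_force: [12.2, 0.6, -18.2]
finger_gap: 0.539
grip_force: 15.0
t 20.85 tool y 17.1 units [-0.03  -0.002 -0.015] turn deg(tool) -0.2 units -0.005 target [ 0.5967 -0.0078  0.223 ]
```

```bash
python3 -m creep '[[[0.03,0.01,0.02,0,0.8],[0.083,0.015,0.033,0,0.8],[0.13,0.015,0.05,0,0.8],[0.172,0.015,0.07,0,0.8],[0.215,0.015,0.098,0,0.8],[0.249,0.015,0.128,0,0.8],[0.28,0.015,0.165,0,0.8],[0.307,0.015,0.205,0,0.8],[0.325,0.015,0.24,0,0.8],[0.335,0.015,0.265,0,0.8]]]'|grep -vE 'rot'; python3 go.py c -.030 .02 .153 17.3
```

```text
time_s: 22.1
eef_pos: [0.5675, 0.0906, 0.1393]
ft_force: [-1.1, -11.7, -2.4]
finger_gap: 0.539
grip_force: 15.0
t 22.1 tool y 16.8 units [ 0.014 -0.005 -0.046] turn deg(tool) -0.5 units -0.011 target [0.5649 0.0944 0.153 ]
```

```bash
python3 -m creep '[[[0,0,0,0,0.35],[0,0,0,0,0.3],[0,0,-0.1,0,0.25],[0,0,-0.25,0,0.25],[0,0,-0.35,0,0.25],[0.02,-0.1,-0.35,-0.2,0.25],[0.04,-0.25,-0.35,-0.4,0.5],[0.06,-0.4,-0.35,-0.6,0.5],[0.07,-0.48,-0.35,-0.8,0.5],[0.07,-0.48,-0.35,-1,0.5]]]'|grep -vE 'rot'
python3 - <<'E'
from h import *
cv2.imwrite("pics/t6.png",r.snapshot("top")[60:260,60:310])
E
python3 go.py c -.165 .05 .10 107.3
```

```text
time_s: 23.35
eef_pos: [0.4242, 0.0742, 0.2467]
ft_force: [0.7, 0.0, -0.4]
finger_gap: 0.502
grip_force: 0.0
t 23.4 tool y 62.5 units [0.008 0.028 0.489] turn deg(tool) -44.8 units -0.995 target [0.4271 0.0829 0.1   ]
```

Run:
```python
from h import *
from go import chest
im=r.snapshot("top");c=cam("top");h=cv2.cvtColor(im,cv2.COLOR_BGR2HSV)
for y in(-.19,-.16,-.11,-.087,-.06,-.03,0,.02,.028,.04,.06):
    print(y,*[h[tuple(proj(c,chest(x,y,.140))[::-1].round().astype(int))] for x in(-.047,-.03,-.013)])
```

```text
-0.19 [ 14 138 177] [ 14 138 175] [ 14 136 165]
-0.16 [103  10 179] [  2 199 158] [100   9 177]
-0.11 [ 96  15 175] [107  10 177] [ 94  12 174]
-0.087 [101  16 178] [ 99  14 178] [102  14 180]
-0.06 [101  15 181] [ 99  14 178] [102  14 179]
-0.03 [ 96  14 178] [ 73 108 113] [ 96  14 178]
0 [ 99  20 180] [ 75 106 120] [ 95  17 178]
0.02 [103  17 180] [ 98  17 177] [ 95  16 176]
0.028 [ 48   8 169] [ 47  11 169] [ 45   9 167]
0.04 [ 74 115 113] [ 75 119 116] [ 75 115 118]
0.06 [106  13 215] [106  13 212] [108  15 211]
```

The hasp is confirmed laid back: grey strap with green showing through its slot on the lid. Now to the front edge.

```bash
python3 -m creep '[[[0,0,0,-0.2,0.7],[0,0.02,0,-0.4,0.7],[0,0.02,0.1,-0.6,0.7],[0,0.02,0.2,-0.8,0.7],[0,0.02,0.3,-1,0.7],[0,0.02,0.4,-1,0.7],[0,0.02,0.5,-1,0.7],[0,0.02,0.55,-1,0.7],[0,0.02,0.55,-1,0.7],[0,0.02,0.55,-1,0.7]]]'|grep -vE 'rot'; python3 go.py c -.142 .05 .082 107.3
```

```text
time_s: 24.7
eef_pos: [0.4292, 0.0795, 0.0817]
ft_force: [0.0, 0.4, 0.1]
finger_gap: 0.3
grip_force: 0.0
t 24.7 tool y 106.9 units [-0.073  0.013 -0.001] turn deg(tool) -0.4 units -0.009 target [0.4491 0.0897 0.082 ]
```

```bash
python3 -m creep '[[[-0.03,0,0,0,0.7],[-0.05,0,0,0,0.7],[-0.06,0,0,0,0.7],[-0.07,0,0,0,0.7],[-0.075,0,0,0,0.7],[-0.08,0,0,0,0.7],[-0.085,0,0,0,0.7],[-0.085,0,0,0,0.7],[-0.085,0,0,0,0.7],[-0.085,0,0,0,0.7]]]'|grep -vE 'rot'
```

```text
time_s: 25.95
eef_pos: [0.4515, 0.0861, 0.0805]
ft_force: [-4.7, -1.6, 2.6]
finger_gap: 0.304
grip_force: 2.6
```

```bash
python3 -m creep '[[[-0.012,0,0,0,0.7],[-0.024,0,0,0,0.7],[-0.027,0,0,0,0.7],[-0.027,0,-0.02,0,0.7],[-0.028,0,-0.04,0,0.7],[-0.03,0,-0.06,0,0.7],[-0.032,0,-0.08,0,0.7],[-0.035,0,-0.1,0,0.7],[-0.038,0,-0.12,0,0.7],[-0.038,0,-0.12,0,0.7]]]'|grep -vE 'rot'
python3 - <<'E'
from h import *
from go import chest
im=r.snapshot("top");c=cam("top")
g=blobs(im,(55,80,30),(85,255,200),1000)[0]; print(cv2.minAreaRect(g),g.reshape(-1,2).max(0))
E
```

```text
time_s: 27.2
eef_pos: [0.454, 0.0867, 0.1136]
ft_force: [-18.3, -4.2, -0.1]
finger_gap: 0.302
grip_force: 9.7
((145.11927795410156, 168.564208984375), (95.59105682373047, 118.86624145507812), 73.3007583618164) [215 202]
```

```bash
cat > lid.py <<'E'
from h import *
from go import chest
im=r.snapshot("top");c=cam("top")
g=blobs(im,(55,80,30),(85,255,200),300); print([ (cv2.contourArea(b),cv2.boundingRect(b)) for b in g[:3]])
hs=cv2.cvtColor(im,cv2.COLOR_BGR2HSV); np.set_printoptions(precision=0,suppress=True)
m=cv2.inRange(hs,(55,80,30),(85,255,200))
for t in np.radians(range(0,105,8)):
    P=[chest(.107-.239*np.cos(t)+.015*np.sin(t),y,.12+.239*np.sin(t)+.015*np.cos(t)) for y in(.18,-.08)]
    Q=[chest(.107-.225*np.cos(t)+.015*np.sin(t),y,.12+.225*np.sin(t)+.015*np.cos(t)) for y in(.175,-.075)]
    W=[chest(.107-.25*np.cos(t)+.015*np.sin(t),y,.12+.25*np.sin(t)+.015*np.cos(t)) for y in(.175,-.075)]
    f=lambda p:int(m[tuple(np.clip(proj(c,p)[::-1].round().astype(int),0,383))]>0)
    print(int(np.degrees(t)+.5),[proj(c,p) for p in P],"in",[f(p) for p in Q],"out",[f(p) for p in W])
E
python3 lid.py
```

```text
[(4600.5, (78, 107, 138, 96))]
0 [array([106., 237.]), array([217., 202.])] in [0, 1] out [0, 0]
8 [array([100., 234.]), array([215., 197.])] in [0, 1] out [0, 0]
16 [array([ 94., 229.]), array([213., 191.])] in [0, 1] out [0, 1]
24 [array([ 87., 221.]), array([210., 182.])] in [0, 1] out [0, 1]
32 [array([ 79., 211.]), array([206., 171.])] in [0, 0] out [0, 1]
40 [array([ 71., 199.]), array([201., 158.])] in [0, 0] out [0, 0]
48 [array([ 63., 184.]), array([196., 143.])] in [0, 1] out [0, 1]
56 [array([ 55., 168.]), array([191., 127.])] in [0, 1] out [0, 1]
64 [array([ 47., 151.]), array([185., 110.])] in [0, 1] out [0, 1]
72 [array([ 40., 133.]), array([179.,  92.])] in [0, 0] out [0, 0]
80 [array([ 35., 116.]), array([174.,  74.])] in [0, 0] out [0, 0]
88 [array([30., 99.]), array([169.,  58.])] in [0, 0] out [0, 0]
96 [array([27., 83.]), array([164.,  43.])] in [0, 0] out [0, 0]
104 [array([25., 69.]), array([160.,  30.])] in [0, 0] out [0, 0]
```

The lid's front-right corner is still at (217,202), so the finger slid up its face. I'll press harder and lift again with the tip lower.

```bash
python3 -m creep '[[[0.04,0,0,0,0.7],[0.07,0,0.03,0,1],[0.07,0,0.08,0,1],[0.07,0,0.13,0,1],[0.07,0,0.13,0,1],[0.05,0,0.13,0,1],[0.035,0,0.13,0,1],[0.02,0,0.13,0,1],[0.0,0,0.13,0,1],[-0.015,0,0.13,0,1]]]' 40|grep -vE 'rot'
```

```text
time_s: 28.55
eef_pos: [0.4502, 0.0853, 0.0757]
ft_force: [-50.3, -13.4, 44.9]
finger_gap: 0.007
grip_force: 27.8
```

```bash
python3 -m creep '[[[0,0,-0.015,0,1],[0,0,-0.03,0,1],[0,0,-0.045,0,1],[0,0,-0.06,0,1],[0,0,-0.07,0,1],[0,0,-0.08,0,1],[0,0,-0.08,0,1],[0,0,-0.08,0,1],[0,0,-0.08,0,1],[0,0,-0.08,0,1]]]' 40|grep -vE 'rot'; python3 lid.py | head -5
```

```text
time_s: 29.8
eef_pos: [0.4518, 0.086, 0.0966]
ft_force: [-29.0, -6.6, -0.4]
finger_gap: 0.003
grip_force: 14.9
[(4704.0, (78, 107, 139, 98))]
0 [array([106., 237.]), array([217., 202.])] in [1, 1] out [0, 0]
8 [array([100., 234.]), array([215., 197.])] in [0, 1] out [0, 0]
16 [array([ 94., 229.]), array([213., 191.])] in [0, 1] out [0, 1]
24 [array([ 87., 221.]), array([210., 182.])] in [0, 1] out [0, 1]
```

The forces fit a lid carried up about 5°: N·tanθ balances a light lid, and the tip is still in contact. I'll continue along the arc.

```bash
python3 -m creep '[[[-0.004,0,-0.055,0,1],[-0.012,0,-0.11,0,1],[-0.022,0,-0.163,0,1],[-0.035,0,-0.215,0,1],[-0.05,0,-0.265,0,1],[-0.072,0,-0.315,0,1],[-0.1,0,-0.363,0,1],[-0.13,0,-0.41,0,1],[-0.165,0,-0.45,0,1],[-0.205,0,-0.49,0,1]]]'|grep -vE 'rot'; python3 lid.py
```

```text
time_s: 31.1
eef_pos: [0.5246, 0.1084, 0.2494]
ft_force: [-6.9, -2.1, 4.5]
finger_gap: 0.004
grip_force: 3.8
[(648.5, (131, 105, 59, 36)), (432.5, (173, 131, 27, 27))]
0 [array([106., 237.]), array([217., 202.])] in [0, 0] out [0, 0]
8 [array([100., 234.]), array([215., 197.])] in [0, 0] out [0, 0]
16 [array([ 94., 229.]), array([213., 191.])] in [0, 0] out [0, 0]
24 [array([ 87., 221.]), array([210., 182.])] in [0, 0] out [0, 0]
32 [array([ 79., 211.]), array([206., 171.])] in [0, 0] out [0, 0]
40 [array([ 71., 199.]), array([201., 158.])] in [0, 0] out [0, 0]
48 [array([ 63., 184.]), array([196., 143.])] in [0, 1] out [0, 1]
56 [array([ 55., 168.]), array([191., 127.])] in [0, 0] out [0, 0]
64 [array([ 47., 151.]), array([185., 110.])] in [0, 1] out [0, 1]
72 [array([ 40., 133.]), array([179.,  92.])] in [0, 0] out [0, 0]
80 [array([ 35., 116.]), array([174.,  74.])] in [0, 0] out [0, 0]
88 [array([30., 99.]), array([169.,  58.])] in [1, 0] out [0, 0]
96 [array([27., 83.]), array([164.,  43.])] in [0, 0] out [0, 0]
104 [array([25., 69.]), array([160.,  30.])] in [0, 0] out [0, 0]
```

```bash
python3 -m creep '[[[-0.05,0,-0.045,0,1],[-0.108,0,-0.086,0,1],[-0.168,0,-0.121,0,1],[-0.23,0,-0.151,0,1],[-0.296,0,-0.175,0,1],[-0.362,0,-0.19,0,1],[-0.431,0,-0.2,0,1],[-0.5,0,-0.205,0,1],[-0.54,0,-0.205,0,1],[-0.57,0,-0.205,0,1]]]'|grep -vE 'rot'; python3 lid.py|tail -4
```

```text
time_s: 32.4
eef_pos: [0.6908, 0.159, 0.3102]
ft_force: [0.1, -0.9, 0.7]
finger_gap: 0.005
grip_force: 0.0
80 [array([ 35., 116.]), array([174.,  74.])] in [0, 0] out [0, 0]
88 [array([30., 99.]), array([169.,  58.])] in [0, 0] out [0, 0]
96 [array([27., 83.]), array([164.,  43.])] in [0, 0] out [0, 1]
104 [array([25., 69.]), array([160.,  30.])] in [0, 0] out [0, 0]
```

Zero force with the finger past the hinge line means the lid has gone over to its stop. Now to the magnifier.

```bash
python3 go.py .60 -.10 .26 51.4; python3 go.py .53 -.36 .22 51.4
```

```text
t 32.45 tool y 106.9 units [ 0.543 -0.738  0.166] turn deg(tool) 55.5 units 1.234 target [ 0.6  -0.1   0.26]
t 32.45 tool y 106.9 units [ 1.018 -1.499  0.299] turn deg(tool) 55.5 units 1.234 target [ 0.53 -0.36  0.22]
```

```bash
python3 -m creep '[[[0.1,0,0,0,1],[0.25,-0.05,0,0.1,0.8],[0.35,-0.2,0,0.3,0.6],[0.4,-0.4,0.05,0.5,0.5],[0.42,-0.6,0.1,0.7,0.5],[0.45,-0.8,0.1,0.9,0.5],[0.47,-1,0.1,1,0.5],[0.47,-1,0.1,1,0.5],[0.47,-1,0.1,1,0.5],[0.47,-1,0.1,1,0.5]]]'|grep -vE 'rot'; python3 go.py .535 -.39 .18 51.4; python3 lid.py|tail -4
```

```text
time_s: 33.7
eef_pos: [0.6429, -0.167, 0.2807]
ft_force: [0.4, 0.1, -0.8]
finger_gap: 0.499
grip_force: 0.0
t 33.7 tool y 62.1 units [-0.03  -0.825  0.335] turn deg(tool) 10.7 units 0.238 target [ 0.535 -0.39   0.18 ]
80 [array([ 35., 116.]), array([174.,  74.])] in [0, 0] out [0, 0]
88 [array([30., 99.]), array([169.,  58.])] in [0, 0] out [0, 0]
96 [array([27., 83.]), array([164.,  43.])] in [0, 0] out [1, 1]
104 [array([25., 69.]), array([160.,  30.])] in [0, 0] out [0, 0]
```

```bash
python3 -m creep '[[[0,-0.15,0,0,0.5],[0,-0.3,0,0.1,0.5],[-0.01,-0.45,0.05,0.2,0.5],[-0.02,-0.6,0.12,0.24,0.5],[-0.03,-0.75,0.2,0.24,0.5],[-0.03,-0.82,0.28,0.24,0.5],[-0.03,-0.82,0.33,0.24,0.5],[-0.03,-0.82,0.33,0.24,0.5],[-0.03,-0.82,0.33,0.24,0.5],[-0.03,-0.82,0.33,0.24,0.5]]]'|grep -vE 'rot'
python3 - <<'E'
from h import *
s=r.state(); im=r.snapshot("wrist"); c=cam("wrist",s); cv2.imwrite("pics/w7.png",im); np.set_printoptions(precision=4,suppress=True)
for b in blobs(im,(20,120,100),(36,255,255),10): m=b.reshape(-1,2).mean(0); print("yel",m,cv2.contourArea(b),onto(c,m,.016))
for b in blobs(im,(0,0,150),(179,70,255),800): m=b.reshape(-1,2).mean(0); (q,rad)=cv2.minEnclosingCircle(b);print("wh",q,rad,cv2.contourArea(b),onto(c,q,.009))
E
```

```text
time_s: 35.0
eef_pos: [0.5363, -0.3897, 0.1825]
ft_force: [-0.2, -0.3, -0.3]
finger_gap: 0.5
grip_force: 0.0
yel [377.7385 330.3692] 355.0 [ 0.788  -0.3943  0.016 ]
yel [132.2769 330.3462] 355.0 [ 0.5952 -0.6339  0.016 ]
yel [254.0536 212.5   ] 143.0 [ 0.5701 -0.418   0.016 ]
yel [233.7714  73.7714] 110.5 [ 0.4415 -0.3411  0.016 ]
yel [275.2571  74.    ] 109.5 [ 0.4682 -0.3083  0.016 ]
yel [225.6857 126.5429] 103.5 [ 0.4768 -0.3815  0.016 ]
yel [282.9706 127.    ] 102.0 [ 0.5152 -0.3345  0.016 ]
wh (254.5, 104.68643951416016) 30.02566909790039 2671.0 [ 0.4784 -0.3437  0.009 ]
```

View pics/w7.png

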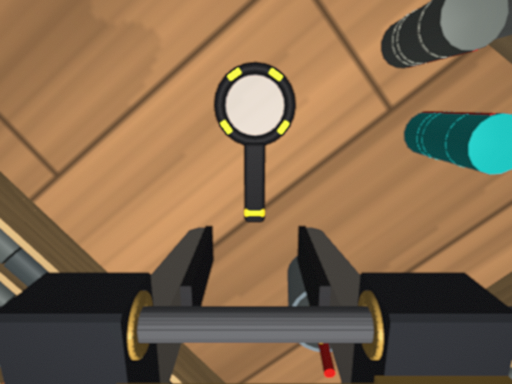

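The wrist view shows the magnifier aligned with the tool, glass at (254,104) and handle end at (254,213). The pen pot is behind, clear of the body. Descending in steps.

```bash
python3 go.py .5235 -.380 .005 51.2; python3 -m creep '[[[0.057,0,0,0,0.5],[0.057,0,0.12,0,0.5],[0.057,0,0.25,0,0.5],[0.057,0,0.4,0,0.5],[0.057,0,0.5,0,0.5],[0.057,0,0.55,0,0.5],[0.057,0,0.59,0,0.5],[0.057,0,0.59,0,0.5],[0.057,0,0.59,0,0.5],[0.057,0,0.59,0,0.5]]]'|grep -vE 'rot'; python3 go.py .5235 -.380 -.015 51.2
```

```text
t 35.05 tool y 51.2 units [ 0.054 -0.     0.591] turn deg(tool) 0.0 units 0.0 target [ 0.5235 -0.38    0.005 ]
time_s: 36.3
eef_pos: [0.5223, -0.3803, 0.0053]
ft_force: [-1.3, 0.6, -0.8]
finger_gap: 0.501
grip_force: 0.0
t 36.3 tool y 51.1 units [-0.002  0.003  0.068] turn deg(tool) -0.1 units -0.002 target [ 0.5235 -0.38   -0.015 ]
```

```bash
python3 -m creep '[[[0,0,0.01,0,0.5],[0,0,0.02,0,0.5],[0,0,0.03,0,0.5],[0,0,0.04,0,0.5],[0,0,0.045,0,0.5],[0,0,0.05,0,0.5],[0,0,0.055,0,0.5],[0,0,0.06,0,0.5],[0,0,0.065,0,0.5],[0,0,0.065,0,0.5]]]'|grep -vE 'rot'
```

```text
time_s: 37.55
eef_pos: [0.5215, -0.3798, -0.0154]
ft_force: [0.2, -0.5, -0.7]
finger_gap: 0.502
grip_force: 0.0
```

```bash
python3 -m creep '[[[0,0,0.006,0,0.5],[0,0,0.012,0,0.5],[0,0,0.012,0,0.7],[0,0,0.012,0,0.9],[0,0,0.012,0,1],[0,0,0.012,0,1],[0,0,0.012,0,1],[0,0,0.012,0,1],[0,0,0.012,0,1],[0,0,0.012,0,1]]]' 25|grep -vE 'rot'; python3 go.py c .013 .0285 .25 77.3;python3 go.py .5235 -.38 .17 77.3
```

```text
time_s: 38.8
eef_pos: [0.5217, -0.3798, -0.0188]
ft_force: [0.6, 0.3, 0.5]
finger_gap: 0.254
grip_force: 25.0
t 38.8 tool y 51.1 units [ 0.823  1.456 -0.896] turn deg(tool) -26.2 units -0.581 target [0.6034 0.1153 0.25  ]
t 38.8 tool y 51.1 units [-0.005  0.003 -0.629] turn deg(tool) -26.2 units -0.581 target [ 0.5235 -0.38    0.17  ]
```

```bash
python3 -m creep '[[[0,0,-0.15,0,1],[0,0,-0.35,0,1],[0,0,-0.55,0,1],[0,0,-0.75,0,1],[0.05,0.1,-0.87,-0.1,1],[0.13,0.25,-0.87,-0.2,1],[0.22,0.4,-0.87,-0.3,1],[0.31,0.55,-0.87,-0.4,1],[0.4,0.7,-0.87,-0.5,1],[0.45,0.8,-0.87,-0.58,1]]]'|grep -vE 'rot'; python3 go.py c .013 .0285 .25 77.3
```

```text
time_s: 40.05
eef_pos: [0.5669, -0.1052, 0.2422]
ft_force: [1.2, -0.7, -0.7]
finger_gap: 0.261
grip_force: 25.0
t 40.05 tool y 77.5 units [ 0.04   0.744 -0.026] turn deg(tool) 0.2 units 0.005 target [0.6034 0.1153 0.25  ]
```

```bash
python3 -m creep '[[[0,0.12,0,0,1],[0.01,0.25,0,0,1],[0.02,0.37,0,0,1],[0.03,0.48,0,0,1],[0.04,0.58,0,0,1],[0.04,0.66,0,0,1],[0.04,0.71,0,0,1],[0.04,0.74,0,0,1],[0.04,0.74,0,0,1],[0.04,0.74,0,0,1]]]'|grep -vE 'rot'; python3 go.py c .013 .0285 .015 77.3
python3 - <<'E'
from h import *
from go import chest
s=r.state(); im=r.snapshot("wrist"); c=cam("wrist",s); cv2.imwrite("pics/w8.png",im); np.set_printoptions(precision=4,suppress=True)
for b in blobs(im,(0,0,150),(179,70,255),800): (q,rad)=cv2.minEnclosingCircle(b);print("wh",q,rad,cv2.contourArea(b))
for b in blobs(im,(20,120,100),(36,255,255),10): print("yel",b.reshape(-1,2).mean(0),cv2.contourArea(b))
E
```

```text
time_s: 41.3
eef_pos: [0.6046, 0.1097, 0.2421]
ft_force: [0.0, -0.6, -1.5]
finger_gap: 0.26
grip_force: 25.0
t 41.3 tool y 77.2 units [0.008 0.018 0.757] turn deg(tool) -0.1 units -0.003 target [0.6034 0.1153 0.015 ]
wh (255.20626831054688, 138.00328063964844) 63.00838088989258 12115.5
wh (84.5, 234.0) 54.58260726928711 4881.5
wh (340.5, 128.0) 125.22489929199219 3175.0
wh (182.30796813964844, 168.43345642089844) 94.60494995117188 2213.0
wh (279.0, 23.5) 54.343910217285156 1029.0
yel [386.7993 379.7077] 596.0
yel [209.2078  73.6883] 513.5
yel [301.7662  73.9221] 511.5
yel [254.5545 352.0364] 484.0
yel [193.9265 186.5441] 417.0
yel [316.0441 186.9559] 416.0
yel [324.522  327.6101] 405.5
yel [184.3546 327.8794] 338.5
yel [341.8679  43.9623] 252.5
```

View pics/w8.png

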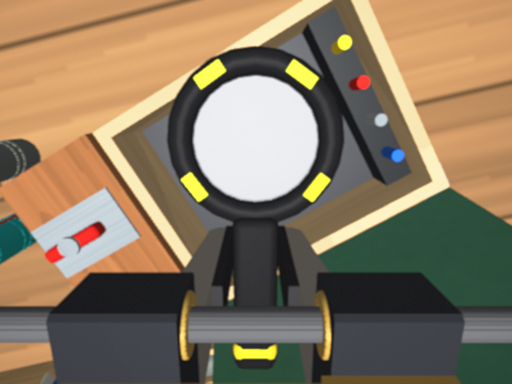

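The magnifier is level in the grip, glass at (255,138), over the open bay. I'll check the alignment before lowering.

Run:
```python
from h import *
from go import chest
c=cam("wrist",r.state())
for p in((-.095,-.072,.12),(.095,-.072,.12),(.095,.174,.12),(-.095,.174,.12),(-.107,-.084,.12),(.107,.186,.12)): print(p,proj(c,chest(*p)).round())
im=cv2.cvtColor(r.snapshot("top"),cv2.COLOR_BGR2HSV)
```

```text
(-0.095, -0.072, 0.12) [110. 136.]
(0.095, -0.072, 0.12) [217. 293.]
(0.095, 0.174, 0.12) [433. 179.]
(-0.095, 0.174, 0.12) [346. -12.]
(-0.107, -0.084, 0.12) [ 92. 132.]
(0.107, 0.186, 0.12) [449. 183.]
```

```bash
python3 -m creep '[[[0.006,0.015,0,0,1],[0.006,0.015,0.12,0,1],[0.006,0.015,0.25,0,1],[0.006,0.015,0.38,0,1],[0.006,0.015,0.5,0,1],[0.006,0.015,0.58,0,1],[0.006,0.015,0.64,0,1],[0.006,0.015,0.68,0,1],[0.006,0.015,0.7,0,1],[0.006,0.015,0.7,0,1]]]'|grep -vE 'rot'
```

```text
time_s: 42.65
eef_pos: [0.604, 0.1158, 0.0323]
ft_force: [0.1, -0.1, -2.3]
finger_gap: 0.257
grip_force: 25.0
```

```bash
python3 -m creep '[[[0,0,0.012,0,1],[0,0,0.024,0,1],[0,0,0.035,0,1],[0,0,0.045,0,1],[0,0,0.053,0,1],[0,0,0.06,0,1],[0,0,0.065,0,1],[0,0,0.068,0,1],[0,0,0.068,0,1],[0,0,0.068,0,1]]]'|grep -vE 'rot'
```

```text
time_s: 43.9
eef_pos: [0.6038, 0.1157, 0.0118]
ft_force: [-0.0, 0.7, -1.6]
finger_gap: 0.257
grip_force: 25.0
```

```bash
python3 -m creep '[[[0,0,0.003,0,1],[0,0,0.006,0,1],[0,0,0.006,0,1],[0,0,0.006,0,0.72],[0,0,0.006,0,0.65],[0,0,0.006,0,0.6],[0,0,0.006,0,0.55],[0,0,0.006,0,0.55],[0,0,0.006,0,0.55],[0,0,0.006,0,0.55]]]' 10|grep -vE 'rot'
```

```text
time_s: 45.15
eef_pos: [0.6037, 0.1157, 0.0099]
ft_force: [-0.9, -0.0, 0.7]
finger_gap: 0.448
grip_force: 0.0
```

```bash
python3 -m creep '[[[0,0,-0.03,0,0.55],[0,0,-0.1,0,0.55],[0,0,-0.25,0,0.55],[0,0,-0.4,0,0.55],[0,0,-0.6,0,0.55],[0,0,-0.8,0,0.55],[0,0,-0.9,0,0.55],[0,-0.1,-0.9,0,0.55],[0,-0.25,-0.9,0,0.55],[0,-0.25,-0.9,0,0.55]]]'|grep -vE 'rot'
python3 - <<'E'
from h import *
from go import *
s=r.state(); im=r.snapshot("wrist"); c=cam("wrist",s); cv2.imwrite("pics/w9.png",im); np.set_printoptions(precision=4,suppress=True)
def ch(p): d=p-O; return np.array([d@EX,d@EY])
for b in blobs(im,(0,0,150),(179,70,255),600): (q,rad)=cv2.minEnclosingCircle(b);print("wh",q,rad,cv2.contourArea(b),ch(onto(c,q,.039)))
for b in blobs(im,(20,120,100),(36,255,255),10): q=b.reshape(-1,2).mean(0); print("yel",q,cv2.contourArea(b),ch(onto(c,q,.046)))
E
python3 lid.py|tail -4
```

```text
time_s: 46.4
eef_pos: [0.587, 0.0385, 0.2815]
ft_force: [-0.3, -0.0, -0.5]
finger_gap: 0.451
grip_force: 0.0
wh (172.0, 222.0) 48.041748046875 3870.0 [-0.0125 -0.1809]
wh (340.83111572265625, 139.05838012695312) 159.03553771972656 3679.5 [0.0038 0.0714]
wh (317.1600646972656, 118.28656005859375) 25.390283584594727 1858.0 [-0.035   0.0572]
wh (410.0, 198.0) 90.42686462402344 1477.0 [0.1221 0.1167]
wh (42.0, 168.0) 22.803607940673828 1324.5 [-0.1625 -0.2871]
yel [364.3539 324.3989] 493.0 [ 0.264 -0.022]
yel [143.7483 327.8322] 406.5 [ 0.1034 -0.308 ]
yel [401.3621  51.0517] 256.0 [-0.0544  0.1793]
yel [396.8049 379.3659] 221.0 [ 0.379  -0.0212]
yel [313.9792 208.3542] 104.0 [ 0.0668 -0.0024]
yel [302.1935  93.2581] 85.5 [-0.0718  0.0543]
yel [336.2581  93.2903] 84.5 [-0.0505  0.0905]
yel [293.3448 136.7931] 78.5 [-0.0308  0.0195]
yel [340.8966 136.2759] 75.5 [-0.0008  0.0719]
yel [155.9333 303.4667] 11.5 [ 0.0787 -0.2688]
80 [array([ 35., 116.]), array([174.,  74.])] in [0, 0] out [0, 0]
88 [array([30., 99.]), array([169.,  58.])] in [0, 0] out [0, 0]
96 [array([27., 83.]), array([164.,  43.])] in [0, 0] out [1, 0]
104 [array([25., 69.]), array([160.,  30.])] in [0, 0] out [0, 0]
```

Run:
```python
from h import *
from go import *
a=cv2.imread("pics/top0.png");b=r.snapshot("top")
for n,(x,y,w,h) in dict(spray=(243,72,42,50),stub=(270,178,25,30),turq=(280,140,27,33),pot=(352,112,40,42)).items():
    d=cv2.absdiff(a[y:y+h,x:x+w],b[y:y+h,x:x+w]).max(2); print(n,(d>40).mean())
im=r.snapshot("scene");c=cam("scene");hs=cv2.cvtColor(im,cv2.COLOR_BGR2HSV)
t=1.75
for y in(-.1,-.087,-.06,-.03,0,.02,.027,.045):
    row=[]
    for x in(-.047,-.03,-.013,.02):
        d=.107-x; n=.022; p=chest(.107-d*np.cos(t)+n*np.sin(t),y,.12+d*np.sin(t)+n*np.cos(t)); q=proj(c,p).round().astype(int); row.append(tuple(map(int,hs[q[1],q[0]])))
    print(y,row)
```

```text
spray 0.0
stub 0.0
turq 0.0
pot 0.0
-0.1 [(71, 38, 74), (72, 54, 71), (72, 95, 62), (73, 121, 59)]
-0.087 [(90, 16, 160), (60, 11, 91), (60, 12, 85), (72, 96, 61)]
-0.06 [(81, 16, 114), (87, 16, 140), (75, 35, 87), (71, 38, 74)]
-0.03 [(71, 130, 57), (73, 117, 59), (87, 19, 145), (87, 21, 134)]
0 [(72, 121, 59), (71, 121, 59), (72, 125, 59), (81, 15, 116)]
0.02 [(72, 125, 59), (73, 125, 59), (72, 125, 59), (83, 24, 139)]
0.027 [(71, 121, 59), (72, 121, 59), (72, 119, 60), (79, 37, 110)]
0.045 [(54, 14, 93), (48, 13, 96), (45, 11, 96), (45, 11, 95)]
```

Run:
```python
from h import *
from go import *
im=r.snapshot("scene");c=cam("scene");hs=cv2.cvtColor(im,cv2.COLOR_BGR2HSV)
g=(hs[...,1]<45)&(hs[...,2]>75)
def P(al,s,x,t,off=.002):
    d=.107-x; y=-.087-np.cos(al)*s; n=.022+np.sin(al)*s
    return chest(.107-d*np.cos(t)+n*np.sin(t),y,.12+d*np.sin(t)+n*np.cos(t))
for t in(1.6,1.75):
  for al in np.arange(1.2,3.2,.1):
    v=lambda pts:np.mean([g[tuple(proj(c,P(al,s,x,t)).round().astype(int)[::-1])] for s,x in pts])
    solid=[(s,x) for s in np.arange(.02,.103,.008) for x in(-.048,-.012)]+[(.097,-.03),(.1,-.03)]
    slot=[(s,-.03) for s in np.arange(.03,.08,.008)]; out=[(s,x) for s in np.arange(.03,.1,.01) for x in(-.065,.006)]
    print(t,round(al,2),round(v(solid),2),round(v(slot),2),round(v(out),2))
```

```text
1.6 1.2 0.21 0.14 0.19
1.6 1.3 0.17 0.14 0.12
1.6 1.4 0.17 0.14 0.19
1.6 1.5 0.17 0.14 0.19
1.6 1.6 0.17 0.14 0.19
1.6 1.7 0.21 0.14 0.19
1.6 1.8 0.21 0.14 0.19
1.6 1.9 0.25 0.29 0.25
1.6 2.0 0.29 0.29 0.25
1.6 2.1 0.33 0.43 0.31
1.6 2.2 0.38 0.57 0.38
1.6 2.3 0.5 0.71 0.38
1.6 2.4 0.58 0.86 0.38
1.6 2.5 0.62 1.0 0.38
1.6 2.6 0.67 1.0 0.31
1.6 2.7 0.67 0.71 0.44
1.6 2.8 0.46 0.43 0.5
1.6 2.9 0.17 0.43 0.5
1.6 3.0 0.21 0.14 0.31
1.6 3.1 0.21 0.0 0.19
1.75 1.2 0.0 0.0 0.0
1.75 1.3 0.0 0.0 0.0
1.75 1.4 0.0 0.0 0.0
1.75 1.5 0.0 0.0 0.0
1.75 1.6 0.0 0.0 0.0
1.75 1.7 0.0 0.0 0.0
1.75 1.8 0.0 0.0 0.0
1.75 1.9 0.0 0.0 0.0
1.75 2.0 0.04 0.0 0.0
1.75 2.1 0.04 0.0 0.06
1.75 2.2 0.04 0.0 0.06
1.75 2.3 0.08 0.0 0.12
1.75 2.4 0.12 0.0 0.12
1.75 2.5 0.17 0.0 0.25
1.75 2.6 0.25 0.29 0.31
1.75 2.7 0.38 0.57 0.38
1.75 2.8 0.71 1.0 0.5
1.75 2.9 1.0 1.0 0.25
1.75 3.0 0.75 1.0 0.56
1.75 3.1 0.42 0.57 0.56
```

Run:
```python
from h import *
from go import *
im=r.snapshot("scene");c=cam("scene");hs=cv2.cvtColor(im,cv2.COLOR_BGR2HSV)
def P(al,s,x,t=1.75,k=0):
    d=.107-x; y=-.087-np.cos(al)*s+np.sin(al)*k; n=.022+np.sin(al)*s+np.cos(al)*k
    return chest(.107-d*np.cos(t)+n*np.sin(t),y,.12+d*np.sin(t)+n*np.cos(t))
p0=proj(c,P(2.9,0,-.03)).round().astype(int);print("pin",p0)
for al in(2.8,2.9,3.0,3.08): print(al,[proj(c,P(al,s,x)).round(1) for s in(0,.106) for x in(-.055,-.005)],"lidtop-edge",proj(c,chest(.107-.239*np.cos(1.75),.05,.12+.239*np.sin(1.75))).round(1))
u0,v0=p0; 
for v in range(v0-22,v0+40,2): print(v,''.join('#' if hs[v,u][1]<45 and hs[v,u][2]>75 else ('g' if 55<hs[v,u][0]<90 and hs[v,u][1]>=45 else '.') for u in range(u0-30,u0+100)))
```

```text
pin [329 242]
2.8 [array([331.1, 237.8]), array([326.2, 245.6]), array([378.5, 238.6]), array([371.4, 246.4])] lidtop-edge [393.2 196.2]
2.9 [array([331.1, 237.8]), array([326.2, 245.6]), array([377.5, 234.2]), array([370.5, 242.1])] lidtop-edge [393.2 196.2]
3.0 [array([331.1, 237.8]), array([326.2, 245.6]), array([376.2, 229.8]), array([369.3, 237.9])] lidtop-edge [393.2 196.2]
3.08 [array([331.1, 237.8]), array([326.2, 245.6]), array([374.8, 226.4]), array([368. , 234.6])] lidtop-edge [393.2 196.2]
220 ....##.#.#.#..######.........#######ggggggggggggggggggggggggggggggggggggggggggggggg#########gggggggggggggg########................
222 ......##.#.##.#....###...........ggggggggggggggggggggggggggggggggggggggggggggggggg########gggggggggggggg########..................
224 .......#.#####..#.#.####.......ggggggggggggggggggggggggggggggggggggggggggggggggg########.ggggggggggggg########....................
226 ........#######.#.##...#......gggggggggggggggggggggggggggggggggggggggggggggggg#########ggggggggggggg########......................
228 .........################.....ggggggggggggggggggg
[... 2891 characters left out ...]
.........................
272 ..................................................................................................................................
274 ..................................................................................................................................
276 ..................................................................................................................................
278 ..................................................................................................................................
280 ..................................................................................................................................
```

The strap's upper edge sits at v≈236 where a fully laid-back strap would show it at v≈227. So the hasp has swung a little off the raised lid, to about 2.85 rad. I'll check whether it is still drifting while I move the arm clear.

```bash
python3 - <<'E'
from h import *
cv2.imwrite("pics/s_a.png",r.snapshot("scene"))
E
python3 -m creep '[[[0.05,0,0,0,0.55],[0.1,0,0,0,0.55],[0.15,0,0,0,0.55],[0.2,0,0,0,0.55],[0.25,0,0,0,0.55],[0.3,0,0,0,0.55],[0.3,0,0,0,0.55],[0.3,0,0,0,0.55],[0.3,0,0,0,0.55],[0.3,0,0,0,0.55]]]'|grep -E 'pos|ft|time'
python3 - <<'E'
from h import *
a=cv2.imread("pics/s_a.png");b=r.snapshot("scene"); d=cv2.absdiff(a,b)[205:262,300:420].max(2); print(d.max(),(d>25).sum(), np.argwhere(d>25)[:5])
print(r.state()["dq"])
E
```

```text
time_s: 48.0
eef_pos: [0.4997, 0.0624, 0.2798]
ft_force: [0.2, -0.1, 0.2]
5 0 []
[ 0.02600345 -0.1190271  -0.04563922  0.13644286 -0.04144285 -0.16740516
  0.0730969 ]
```

The hasp and lid are static, the bystanders unmoved, and the magnifier flat in the bay. Handing in.

```bash
python3 -c "
from cell import r
print(r.sign_off())"
```

```text
the job is handed in; nothing more can be done
None
```

I handed the job in at about 48 s, verdict not shown: the magnifier lies flat on the foam, the lid stands open by itself, and the sprayer, core stub and pen pot are unmoved; but the hasp, laid fully back before I raised the lid, has since swung about 0.2 rad off it (to about 2.85 rad) and stays there, which I left rather than risk tipping the lid.

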